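Clamp a capped digestion vessel in the bench screw press

ROBOT

A 6-joint arm with a two-finger parallel gripper is mounted at the origin on the work surface. World frame = base frame: x ahead of the robot, y to its left, z up, the work surface at z = 0. Lengths are in mm, angles in rad, forces in N, time in s.
With the tool pointing down it reaches from about 275 to 1000 mm from the base axis. Payload 8.4 kg.
Tool frame: the origin (TCP) lies midway between the tips of the shut fingers; the grasp point (between the pads) lies 19 mm behind it; z points along the fingers, y is the line along which they close (so a half turn about z gives the same grasp; the last joint's range is limited). The gripper opens to 85 mm and grips with 20 to 120 N. Pads are 22 mm wide; open, the fingers measure 114 mm over their backs; the gripper's body (76 mm by 85 mm) begins 54 mm behind the grasp point. The pads swing forward as they close: fully open they stand 13 mm farther back than shut.
Start: joints at [1.142, 0.353, 1.633, -0, 1.155, -0.002], TCP at [258.724, 568.937, 231.281] pointing down, gripper open.
Joint ranges: [-2.63, 2.63], [-0.92, 2.1], [0.06, 2.66], [-1.3, 4.44], [0, 2.69], [-3.02, 3.02]. Speed limits (rad/s): [2.22, 2.22, 2.79, 3.14, 3.14, 3.14].

INTERFACE

Orientations are given as [roll, pitch, yaw] about the fixed x, y, z axes, in that order (R = Rz(yaw) Ry(pitch) Rx(roll)).
In Python, from rig import telemetry, optics, r gives the robot as it stands.
- The arm moves only by the tool play_rows, never from a script. Its arguments are lists of equal length, an entry for each row: "dp": the shift along the tool's x, y, z in units of 40 mm (1.0 is 40 mm), a list of three; "rot": the turn, a rotation vector about the tool's x, y, z in units of 6 degrees (1.0 is 6 degrees), a list of three. In form: {"dp": [[tx, ty, tz], ...], "rot": [[ax, ay, az], ...]}. A call has 1 to 5 rows; each row is the pose to reach, as a shift and turn from the pose commanded when the call began, along the tool's axes at that moment; what a row does not reach only later rows make up. A row lasts 1/12 s, in which the tool goes at most 41.7 mm and 7.16 degrees, less where a joint would pass 70% of its speed; a pose out of reach is approached as far as the arm can. A call with a gripper value outside its range is refused whole. "fingers" is the opening, from 0 (shut) to 1 (fully open), set as the call begins (left out, the last holds). The fingers move at their own pace and stop on an object; "grip_force" is the grip in N (left out, the last holds). Time passes only in rows, so rows that repeat a pose let the fingers close. It gives the time, the measured TCP pose, the force, the opening and the grip force at its end, in the units of the state.
- telemetry.sense(): the state, without advancing time (a new reading comes with each control period).
- optics.grab_frame(name): name is "side" or "top" or "wrist"; returns a dict with "color" (420x560x3 uint8, red, green, blue), "mtx" (3x3 intrinsics, pixels), "R" (3x3) and "t" (3): a world point X has camera coordinates R X + t; the wrist camera has in their place "mount" (4x4, takes a point from camera to tool coordinates, whose origin is the TCP and whose axes are the flange's). Camera axes: x right, y down, z forward; pixel columns grow to the right and rows downward; lengths in mm; the calibration is good to about 2 mm. A picture is of the moment at which its call begins: read the wrist's pose just before it. There is no depth.
- r.sign_off(): hands the job in; it is judged then, once.
The state is a dict: "clock": time; "qpos": joint angles; "qvel": joint speeds; "joint_efforts": joint torques, N m; "eef_pos": TCP position; "tcp_rot": TCP orientation; "contact_force": force on the tool from outside, world axes, zero at the start; "wrist_torque": the same for the moment, N m; "opening": opening from 0.0 (shut) to 1.0 (fully open); "grasp_force": force on a finger pad.
Only numpy, scipy, OpenCV 4.12 (cv2) and the standard library are available. Lean on these libraries where they do the work, as an engineer would, in place of code of your own. Each camera call takes 0.05 s, during which the arm holds its last target. There are 200 camera calls.

TASK

Push the loading slide with the capped vessel all the way in under the screw press, wind the handwheel down until you feel the pressure foot meet the cap, then give it a quarter of a turn more and no further. Let go and leave the vessel clamped, and do not disturb the other glassware and vessels on the bench.

Things in the scene. Friction and masses are not known exactly. Their poses are not given: they have to be found in the camera images.
- press: Bench screw press, fixed: grey base 200 x 260 x 20 mm, two upright 22 mm columns 80 mm either side of the screw along its x axis, grey crosshead 205 x 56 mm at 168 to 196 mm above the bench. Origin on the bench exactly below the vertical screw axis, z up. The loading slide runs along the press's own y: in towards +y, out towards -y.
- push_plate (a point): Middle of the outer face (looking along the press's -y) of the upright steel push plate, 80 wide, 10 thick, 21 to 67 mm above the bench, at the slide's outer end; this point is 44 mm up. It starts fully out, 245 mm from the screw axis; home against the stop it is 145 mm from it. Push it along +y: about 3 N of friction; it stays where left.
- slide: Aluminium loading slide with a shallow ring (67 mm outside, 8 mm high) in which the vessel stands. Origin at bench level below the ring's centre; axes as the press. The ring's floor is 30 mm above the bench.
- vessel: White plastic digestion vessel, 50 mm in diameter, with a ribbed 53 mm cap, 0.5 to 0.75 kg, upright and loose in the slide's ring. Origin at the centre of its underside, z up. How far the cap is pushed down its neck differs from vessel to vessel (83 to 97 mm tall in all) and is not measured: the foot's contact with it must be felt.
- wheel (a joint): Turn of the handwheel, rad, growing clockwise from above, which winds screw, foot and wheel down 16 mm a turn; 0 is fully up. Starts at 0 to 2; contact comes 0.3 to 1.5 turns later. Free winding takes 5 to 6 N at the handle; once the foot, on a preloaded spring, meets the cap, 10 to 12 N. Stopped but still held, a free wheel leaves little force in the hand, a loaded one some 5 N. Let go, it stays.
- handle (a point): Centre of the black upright revolving handle on the handwheel's rim: 24 mm diameter, 52 mm tall, free to spin on its pin, so one unchanging grip can carry it round. It circles the screw axis at 60 mm radius, clockwise and dropping as the screw winds down. Fully up it is 286 mm above the bench. The wheel is 150 mm across; its rim and hub top lie 29 mm below this point.
- tube_rack: Bystander: wooden rack of glass test tubes, 60 x 200 mm, 127 mm tall; origin at the centre of its underside.
- beaker: Bystander: glass beaker 68 mm wide, 90 mm tall; origin at the centre of its underside.
- flask: Bystander: green-glass volumetric flask, 68 mm wide, 150 mm tall; origin at the centre of its underside.
- spare_vessel: Bystander: a second capped vessel like the first, standing on the bench; origin at the centre of its underside.
There are look-alikes about, which are no part of the job. Leave any green or red look-alike of the vessel alone.

How it is judged:
By the outcome, as a careful person would: the job done as asked, in the order asked, and still so for the second after the job is handed in, with the robot touching nothing.
It also fails if it takes over 72 s, if anything falls off the work surface, if the arm or the gripper's body presses on something with over 40 N, if the wrist force passes 120 N, or if a joint passes its speed limit or range.

## Working session

There is one attempt and no reset: what is moved stays moved. The work goes in short steps, Python scripts to look and compute and a tool call to move; the robot and the scene stay as the last step left them, time stands still between calls to the robot, and variables do not carry over. Pictures are saved under pics/ and viewed, at most 10 in all, crops included, and the job is handed in when it is done.

Besides the shell and the picture viewer there is one more tool, called by a JSON object that holds its "fn" and its "kwargs". play_rows: Moves the arm, as the interface text tells. Its arguments: {"type":"object","properties":{"dp":{"type":"array"},"rot":{"type":"array"},"fingers":{"type":"number"},"grip_force":{"type":"number"}},"required":["dp","rot"]}

```bash
mkdir -p pics; ls; python3 - <<'E'
from rig import telemetry, optics, r
import cv2,numpy as np
s=telemetry.sense();print({k:np.round(v,3).tolist() for k,v in s.items()})
for n in("side","top"):
    f=optics.grab_frame(n);cv2.imwrite(f"pics/{n}0.png",f["color"][:,:,::-1])
    np.savez(f"pics/{n}0.npz",**f);print(n,np.round(-f["R"].T@f["t"]),np.round(f["R"],2).tolist(),f["mtx"].tolist())
E
```

```text
pics
{'clock': 0.0, 'qpos': [1.142, 0.354, 1.634, -0.0, 1.155, -0.002], 'qvel': [0.001, -0.002, 0.0, -0.001, -0.0, -0.0], 'joint_efforts': [-0.002, -60.524, -34.208, -0.0, 0.009, 0.0], 'eef_pos': [258.528, 568.505, 230.544], 'tcp_rot': [-3.14, -0.0, 2.715], 'contact_force': [-0.196, -0.557, -0.083], 'wrist_torque': [0.027, 0.044, -0.033], 'grasp_force': 0.0, 'opening': 1.001}
side [ 477. -877.  790.] [[0.99, -0.16, -0.02], [-0.11, -0.55, -0.83], [0.12, 0.82, -0.56]] [[419.11393620402964, 0.0, 285.33200904560084], [0.0, 419.11393620402964, 224.40007116119602], [0.0, 0.0, 1.0]]
top [ 370.   42. 1576.] [[0.01, -1.0, 0.0], [-0.98, -0.01, -0.17], [0.17, 0.0, -0.99]] [[497.1495984028731, 0.0, 278.15750577550756], [0.0, 497.1495984028731, 213.73874950983927], [0.0, 0.0, 1.0]]
```

View pics/side0.png

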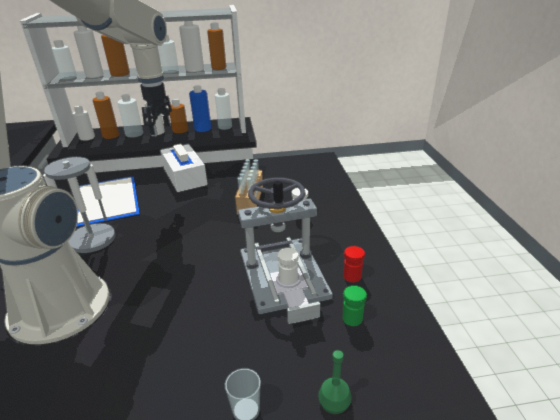

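View pics/top0.png

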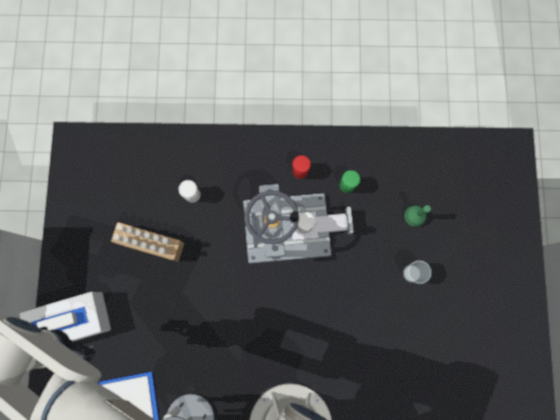

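Side: press at about (283,240), with the white vessel in the ring at (288,262), the push plate at (303,312) and the handle at (278,190). Top: wheel at (271,217), plate at (350,220) and handle at (294,216).

Look-alikes: red (301,166) and green (349,180) in top, and the spare white vessel at (189,190) in top. The vessel I want is the white one on the slide. Next is one close crop to check that.

```bash
python3 - <<'E'
import cv2,numpy as np
a=cv2.imread("pics/top0.png")[170:280,230:370];b=cv2.imread("pics/side0.png")[170:330,225:345]
a=cv2.resize(a,None,fx=3.2,fy=3.2,interpolation=3);b=cv2.resize(b,None,fx=2.9,fy=2.9,interpolation=3)
c=np.zeros((470,800,3),np.uint8);c[:a.shape[0],:a.shape[1]]=a;c[:b.shape[0],450:450+b.shape[1]]=b
c=np.clip(c*1.3,0,255).astype(np.uint8);cv2.imwrite("pics/crop.png",c)
E
```

```text
(no output)
```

View pics/crop.png

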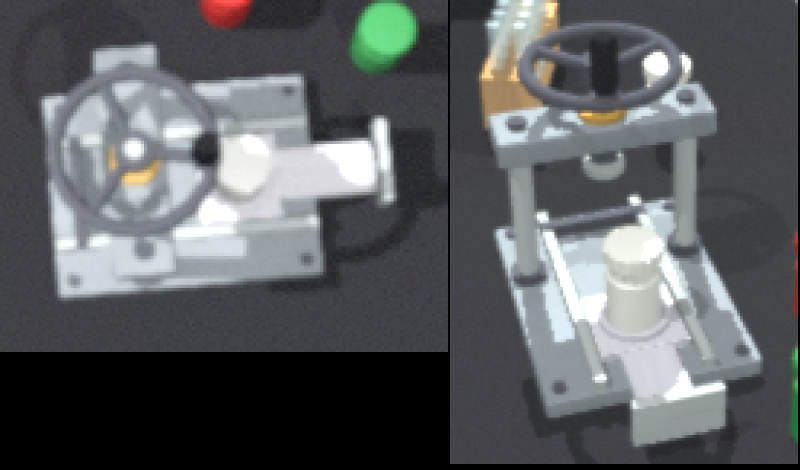

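The crop confirms it: white vessel in the slide ring (crop 630,275). The plate top runs (384,118) to (388,203), the base corners are (42,97), (303,75), (322,272) and (60,297), the hub is (133,150) and the handle top is (205,148).

```bash
cat > h.py <<'E'
import numpy as np
def ray(f,px,z):
    d=f["R"].T@np.linalg.solve(f["mtx"],[px[0],px[1],1.]);c=-f["R"].T@f["t"]
    return c+d*(z-c[2])/d[2]
def pix(f,X):
    p=f["mtx"]@(f["R"]@np.array(X)+f["t"]);return p[:2]/p[2]
E
python3 - <<'E'
import numpy as np
from h import *
T=np.load("pics/top0.npz");S=np.load("pics/side0.npz")
t=lambda x,y,z:ray(T,(x/3.2+230,y/3.2+170),z)
s=lambda x,y,z:ray(S,((x-450)/2.9+225,y/2.9+170),z)
B=[t(*p,20) for p in((42,97),(303,75),(322,272),(60,297))]
for b in B:print("base",b.round())
print("centre",np.mean(B,0).round(1))
for i in((0,1),(3,2)):
    d=B[i[0]]-B[i[1]];print("yaw of y axis",np.degrees(np.arctan2(-d[0],d[1])))
for z in(240,257):print("hub",t(133,150,z).round(1),"wheel outline centre",t(133,149,z-5).round(1))
for z in(300,312):print("handle",t(206,148,z).round(1))
print("plate top",t(380,118,67).round(1),t(388,203,67).round(1))
print("plate top out side view L/R",s(634,403,67).round(1),s(724,388,67).round(1))
print("plate bot",s(634,443,21).round(1),s(724,427,21).round(1))
print("base side",[s(*p,20).round() for p in((548,405),(760,357),(497,232),(672,200))])
print("handle side bottom/top",s(603,98,257).round(1),s(603,38,308).round(1))
for n,p,z in(("red",(301,162),90),("green",(350,178),90),("spare",(188,187),90)):print(n,ray(T,p,z).round())
E
```

```text
base [685. 155.  20.]
base [ 710. -105.   20.]
base [ 513. -123.   20.]
base [486. 133.  20.]
centre [598.5  15.   20. ]
yaw of y axis 5.666861575779996
yaw of y axis 6.181030557136559
hub [595.1  60.7 240. ] wheel outline centre [596.8  60.8 235. ]
hub [592.2  60.5 257. ] wheel outline centre [593.9  60.6 252. ]
handle [5.874e+02 5.000e-01 3.000e+02]
handle [585.3   0.9 312. ]
plate top [ 658.6 -174.8   67. ] [ 575.9 -181.5   67. ]
plate top out side view L/R [ 581.7 -179.6   67. ] [ 657.5 -176.2   67. ]
plate bot [ 580.8 -180.4   21. ] [ 658.7 -176.3   21. ]
base side [array([ 515., -123.,   20.]), array([710., -99.,  20.]), array([489., 130.,  20.]), array([677., 151.,  20.])]
handle side bottom/top [586.4 -12.8 257. ] [589.5  -2.  308. ]
red [793. -26.  90.]
green [ 745. -176.   90.]
spare [710. 320.  90.]
```

```bash
cat >> h.py <<'E'
from scipy.spatial.transform import Rotation as Ro
yaw=np.radians(5.7);ax=np.array([594.,62.,0.])
yp=np.array([-np.sin(yaw),np.cos(yaw),0]);xp=np.array([np.cos(yaw),np.sin(yaw),0]);zz=np.array([0,0,1.])
def P(a,b,c):return ax+a*xp+b*yp+c*zz
def tool(tilt):   # tool x along press y, leaning back by tilt
    c,s=np.cos(np.radians(tilt)),np.sin(np.radians(tilt))
    x=c*yp+s*zz;z=s*yp-c*zz;return Ro.from_matrix(np.c_[x,np.cross(z,x),z])
def plan(p,R,way):  # way: list of (pos,Ro); prints totals per call in move units
    for q,Q in way:
        d=R.inv().apply(np.array(q)-p)/40;w=np.degrees((R.inv()*Q).as_rotvec())/6
        print("dp",d.round(2),"rot",w.round(2),"rows>=",round(max(np.linalg.norm(d)*40/41,np.linalg.norm(w)*6/7.1),1));p,R=np.array(q),Q
def now():
    from rig import telemetry
    s=telemetry.sense();return np.array(s["eef_pos"]),Ro.from_euler("xyz",s["tcp_rot"]),s
E
python3 - <<'E'
from h import *
from scipy.spatial.transform import Slerp
p,R,s=now();G=tool(15);sl=Slerp([0,1],Ro.concatenate([R,G]))
print(np.degrees((R.inv()*G).magnitude()))
A=P(0,-290,42);print(A)
plan(p,R,[((300,380,260),sl(.4)),((330,185,260),sl(.8)),((360,0,250),G),((420,-175,230),G),((540,-235,220),G),((A[0],A[1],130),G),(A,G)])
E
```

```text
61.53911666497484
[ 622.80272743 -226.56611529   42.        ]
dp [-2.89 -3.86 -0.73] rot [-0.53  0.91  3.97] rows>= 4.8
dp [-4.11 -2.68 -0.51] rot [-0.53  0.91  3.97] rows>= 4.8
dp [-4.58 -0.69 -0.74] rot [-0.26  0.45  1.98] rows>= 4.6
dp [-4.48  1.06 -0.68] rot [0. 0. 0.] rows>= 4.5
dp [-1.79  2.84 -0.22] rot [0. 0. 0.] rows>= 3.3
dp [-0.58  2.08  2.17] rot [0. 0. 0.] rows>= 3.0
dp [-0.57  0.    2.13] rot [0. 0. 0.] rows>= 2.1
```

{"fn": "play_rows", "kwargs": {"dp": [[-0.58,-0.77,-0.15],[-1.16,-1.54,-0.29],[-1.73,-2.32,-0.44],[-2.31,-3.09,-0.58],[-2.89,-3.86,-0.73]], "rot": [[-0.11,0.18,0.79],[-0.21,0.36,1.59],[-0.32,0.55,2.38],[-0.42,0.73,3.18],[-0.53,0.91,3.97]], "fingers": 0, "grip_force": 40}}

```text
clock: 0.52
eef_pos: [299.7, 378.8, 260.3]
tcp_rot: [3.108, -0.105, 2.297]
contact_force: [1.3, -0.6, -0.0]
opening: 0.3
grasp_force: 0.0
```

{"fn": "play_rows", "kwargs": {"dp": [[-0.82,-0.54,-0.1],[-1.64,-1.07,-0.2],[-2.47,-1.61,-0.31],[-3.29,-2.14,-0.41],[-4.11,-2.68,-0.51]], "rot": [[-0.11,0.18,0.79],[-0.21,0.36,1.59],[-0.32,0.55,2.38],[-0.42,0.73,3.18],[-0.53,0.91,3.97]]}}

```text
clock: 0.93
eef_pos: [329.4, 183.9, 260.1]
tcp_rot: [3.117, -0.214, 1.879]
contact_force: [0.9, -0.9, 0.4]
opening: -0.003
grasp_force: 0.0
```

{"fn": "play_rows", "kwargs": {"dp": [[-0.92,-0.14,-0.15],[-1.83,-0.28,-0.3],[-2.75,-0.41,-0.44],[-3.66,-0.55,-0.59],[-4.58,-0.69,-0.74]], "rot": [[-0.05,0.09,0.4],[-0.1,0.18,0.8],[-0.16,0.27,1.2],[-0.21,0.36,1.6],[-0.26,0.45,1.98]]}}

```text
clock: 1.35
eef_pos: [359.4, -1.3, 249.7]
tcp_rot: [3.14, -0.263, 1.668]
contact_force: [1.5, 0.4, -0.4]
opening: -0.001
grasp_force: 0.0
```

{"fn": "play_rows", "kwargs": {"dp": [[-0.9,0.21,-0.14],[-1.79,0.42,-0.27],[-2.69,0.64,-0.41],[-3.58,0.85,-0.54],[-4.48,1.06,-0.68]], "rot": [[0,0,0],[0,0,0],[0,0,0],[0,0,0],[0,0,0]]}}

```text
clock: 1.77
eef_pos: [419.6, -176.4, 228.9]
tcp_rot: [3.141, -0.263, 1.669]
contact_force: [1.1, 1.3, 0.0]
opening: -0.0
grasp_force: 0.0
```

{"fn": "play_rows", "kwargs": {"dp": [[-0.36,0.57,-0.05],[-0.72,1.14,-0.09],[-1.08,1.7,-0.13],[-1.44,2.27,-0.18],[-1.79,2.84,-0.22]], "rot": [[0,0,0],[0,0,0],[0,0,0],[0,0,0],[0,0,0]]}}

```text
clock: 2.18
eef_pos: [540.6, -235.0, 218.7]
tcp_rot: [3.141, -0.263, 1.669]
contact_force: [0.6, -0.7, -0.3]
opening: -0.001
grasp_force: 0.0
```

Tracking is good, so I'll go down beside the plate and check it from the side.

{"fn": "play_rows", "kwargs": {"dp": [[-0.15,0.52,0.54],[-0.29,1.04,1.08],[-0.44,1.56,1.63],[-0.58,2.08,2.17],[-0.58,2.08,2.17]], "rot": [[0,0,0],[0,0,0],[0,0,0],[0,0,0],[0,0,0]]}}

```text
clock: 2.6
eef_pos: [623.2, -224.4, 124.2]
tcp_rot: [-3.138, -0.266, 1.67]
contact_force: [-2.1, 0.4, -0.6]
opening: -0.002
grasp_force: 0.0
```

{"fn": "play_rows", "kwargs": {"dp": [[-0.14,0,0.53],[-0.28,0,1.06],[-0.43,0,1.6],[-0.57,0,2.13],[-0.57,0,2.13]], "rot": [[0,0,0],[0,0,0],[0,0,0],[0,0,0],[0,0,0]]}}

```text
clock: 3.02
eef_pos: [619.6, -224.7, 37.4]
tcp_rot: [-3.136, -0.266, 1.669]
contact_force: [-0.5, 0.5, -0.2]
opening: -0.0
grasp_force: 0.0
```

```bash
python3 - <<'E'
from h import *
from rig import optics
import cv2
p,R,s=now();G=tool(15)
f=optics.grab_frame("side");c=f["color"][:,:,::-1][160:360,200:400]
f2=optics.grab_frame("top");c2=f2["color"][:,:,::-1][150:290,220:420]
o=np.zeros((560,800,3),np.uint8);o[:400,:400]=cv2.resize(c,None,fx=2,fy=2,interpolation=3);o[:280,400:]=cv2.resize(c2,None,fx=2,fy=2,interpolation=3)
cv2.imwrite("pics/push0.png",o)
print(p,pix(f,p)*2-[400,320],s["contact_force"])
plan(p,R,[(P(0,-262,42),G),(P(0,-157,42),G)])
E
```

```text
[ 619.64495591 -224.72279466   37.41541126] [215.92002414 339.68224727] [-0.47493623  0.51360864 -0.17756449]
dp [0.65 0.07 0.06] rot [-0.04 -0.04 -0.02] rows>= 0.6
dp [ 2.54 -0.    0.68] rot [0. 0. 0.] rows>= 2.6
```

View pics/push0.png

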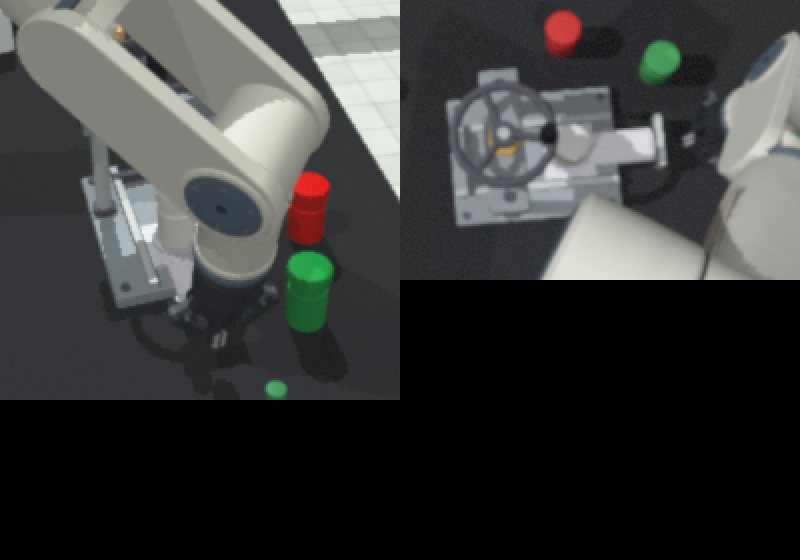

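The fingers stand square to the plate (tip at (690,140), plate at (660,140)). Next I approach and push gently.

{"fn": "play_rows", "kwargs": {"dp": [[0.2,0.02,0.02],[0.4,0.04,0.03],[0.5,0.06,0.05],[0.6,0.07,0.06],[0.65,0.07,0.06]], "rot": [[0,0,0],[0,0,0],[0,0,0],[0,0,0],[0,0,0]]}}

```text
clock: 3.53
eef_pos: [623.3, -199.2, 46.8]
tcp_rot: [3.14, -0.262, 1.671]
contact_force: [-0.5, -0.4, -0.5]
opening: 0.001
grasp_force: 0.0
```

{"fn": "play_rows", "kwargs": {"dp": [[0.08,0,0.02],[0.2,0,0.05],[0.36,0,0.1],[0.54,0,0.14],[0.72,0,0.19]], "rot": [[0,0,0],[0,0,0],[0,0,0],[0,0,0],[0,0,0]]}}

```text
clock: 3.95
eef_pos: [620.1, -170.2, 46.0]
tcp_rot: [3.14, -0.262, 1.67]
contact_force: [1.2, -2.2, 2.2]
opening: 0.002
grasp_force: 1.8
```

{"fn": "play_rows", "kwargs": {"dp": [[0.18,0,0.05],[0.36,0,0.1],[0.54,0,0.14],[0.72,0,0.19],[0.9,0,0.24]], "rot": [[0,0,0],[0,0,0],[0,0,0],[0,0,0],[0,0,0]]}}

```text
clock: 4.37
eef_pos: [616.1, -132.5, 46.0]
tcp_rot: [3.141, -0.263, 1.67]
contact_force: [0.1, -4.2, 1.4]
opening: -0.001
grasp_force: 1.8
```

{"fn": "play_rows", "kwargs": {"dp": [[0.16,0,0.04],[0.32,0,0.09],[0.46,0,0.12],[0.58,0,0.15],[0.66,0,0.18]], "rot": [[0,0,0],[0,0,0],[0,0,0],[0,0,0],[0,0,0]]}}

```text
clock: 4.78
eef_pos: [613.3, -105.3, 45.9]
tcp_rot: [3.141, -0.263, 1.67]
contact_force: [-1.5, -3.1, 1.6]
opening: -0.0
grasp_force: 1.6
```

```bash
python3 - <<'E'
from h import *
p,R,s=now()
print(p,(p-ax)@xp,(p-ax)@yp,np.round(s["contact_force"],1),R.as_euler("xyz"))
plan(p,R,[(P(0,-150,42),tool(15))])
E
```

```text
[ 613.30318316 -105.3116527    45.86162908] 2.5903884458122093 -168.40157925703633 [-1.5 -3.1  1.6] [ 3.1412173  -0.26308049  1.67007437]
dp [ 0.42 -0.06  0.21] rot [ 0.   -0.01 -0.  ] rows>= 0.5
```

{"fn": "play_rows", "kwargs": {"dp": [[0.06,0,0.02],[0.11,0,0.03],[0.15,0,0.04],[0.19,0,0.05],[0.19,0,0.05]], "rot": [[0,0,0],[0,0,0],[0,0,0],[0,0,0],[0,0,0]]}}

```text
clock: 5.2
eef_pos: [612.7, -97.9, 45.9]
tcp_rot: [3.141, -0.263, 1.67]
contact_force: [-0.7, -1.5, -0.2]
opening: -0.001
grasp_force: 0.6
```

{"fn": "play_rows", "kwargs": {"dp": [[0.02,0,0.01],[0.04,0,0.01],[0.06,0,0.02]], "rot": [[0,0,0],[0,0,0],[0,0,0]]}}

```text
clock: 5.45
eef_pos: [612.5, -95.8, 45.8]
tcp_rot: [3.141, -0.263, 1.67]
contact_force: [-1.7, -3.3, 2.0]
opening: 0.003
grasp_force: 1.5
```

{"fn": "play_rows", "kwargs": {"dp": [[0.03,0,0.01],[0.05,0,0.01]], "rot": [[0,0,0],[0,0,0]]}}

```text
clock: 5.62
eef_pos: [612.3, -93.6, 45.9]
tcp_rot: [3.141, -0.263, 1.67]
contact_force: [-1.8, -2.9, -0.4]
opening: 0.003
grasp_force: 1.5
```

{"fn": "play_rows", "kwargs": {"dp": [[0.03,0,0.01],[0.05,0,0.01]], "rot": [[0,0,0],[0,0,0]]}}

```text
clock: 5.78
eef_pos: [612.1, -91.5, 46.0]
tcp_rot: [3.141, -0.263, 1.67]
contact_force: [-0.9, -3.1, -1.6]
opening: -0.002
grasp_force: 1.5
```

{"fn": "play_rows", "kwargs": {"dp": [[0.03,0,0.01],[0.05,0,0.01]], "rot": [[0,0,0],[0,0,0]]}}

```text
clock: 5.95
eef_pos: [612.1, -90.9, 46.0]
tcp_rot: [3.14, -0.26, 1.671]
contact_force: [-2.3, -12.6, -2.7]
opening: -0.001
grasp_force: 6.3
```

{"fn": "play_rows", "kwargs": {"dp": [[0.03,0,0.01],[0.05,0,0.01]], "rot": [[0,0,0],[0,0,0]]}}

```text
clock: 6.12
eef_pos: [612.2, -90.7, 46.1]
tcp_rot: [3.139, -0.257, 1.671]
contact_force: [-2.4, -21.3, -3.0]
opening: 0.001
grasp_force: 10.6
```

The slide is home: it stopped hard and the force jumped to 21 N. Now I retreat, rise, and go above the handle.

```bash
python3 - <<'E'
from h import *
p,R,s=now()
plan(p,tool(15),[(P(2,-225,60),tool(15)),(P(2,-225,240),tool(15)),(P(0,-180,410),tool(0)),(P(0,-60,410),tool(0))])
E
```

```text
dp [-1.63 -0.02 -0.8 ] rot [0. 0. 0.] rows>= 1.8
dp [ 1.16  0.   -4.35] rot [0. 0. 0.] rows>= 4.4
dp [ 2.19 -0.05 -3.81] rot [ 0.  -2.5 -0. ] rows>= 4.3
dp [3. 0. 0.] rot [0. 0. 0.] rows>= 2.9
```

{"fn": "play_rows", "kwargs": {"dp": [[-0.4,0,-0.1],[-0.8,0,-0.25],[-1.2,0,-0.5],[-1.63,-0.02,-0.8],[-1.63,-0.02,-0.8]], "rot": [[0,0,0],[0,0,0],[0,0,0],[0,0,0],[0,0,0]]}}

```text
clock: 6.53
eef_pos: [619.9, -163.1, 62.2]
tcp_rot: [3.137, -0.261, 1.668]
contact_force: [0.1, 0.3, -0.1]
opening: -0.003
grasp_force: 0.0
```

{"fn": "play_rows", "kwargs": {"dp": [[0.23,0,-0.87],[0.46,0,-1.74],[0.7,0,-2.61],[0.93,0,-3.48],[1.16,0,-4.35]], "rot": [[0,0,0],[0,0,0],[0,0,0],[0,0,0],[0,0,0]]}}

```text
clock: 6.95
eef_pos: [617.7, -159.3, 242.6]
tcp_rot: [3.14, -0.263, 1.669]
contact_force: [1.1, 0.8, -0.5]
opening: 0.002
grasp_force: 0.0
```

{"fn": "play_rows", "kwargs": {"dp": [[0.44,-0.01,-0.76],[0.88,-0.02,-1.52],[1.31,-0.03,-2.29],[1.75,-0.04,-3.05],[2.19,-0.05,-3.81]], "rot": [[0,-0.5,0],[0,-1,0],[0,-1.5,0],[0,-2,0],[0,-2.5,0]], "fingers": 1}}

```text
clock: 7.37
eef_pos: [610.9, -114.4, 412.8]
tcp_rot: [3.14, 0.001, 1.668]
contact_force: [0.8, -0.1, 0.1]
opening: 0.712
grasp_force: 0.0
```

{"fn": "play_rows", "kwargs": {"dp": [[0.75,0,0],[1.5,0,0],[2.25,0,0],[3,0,0],[3,0,0]], "rot": [[0,0,0],[0,0,0],[0,0,0],[0,0,0],[0,0,0]]}}

```text
clock: 7.78
eef_pos: [598.8, 9.2, 411.1]
tcp_rot: [3.14, -0.004, 1.672]
contact_force: [-0.4, 0.9, -0.3]
opening: 0.999
grasp_force: 0.0
```

```bash
python3 - <<'E'
from h import *
from rig import optics
import cv2
p,R,s=now();print(p,R.as_euler("xyz"),s["contact_force"])
f=optics.grab_frame("wrist");print(np.round(f["mount"],3).tolist(),f["mtx"].tolist())
t=optics.grab_frame("top");cv2.imwrite("pics/w1.png",f["color"][:,:,::-1]);cv2.imwrite("pics/t1.png",t["color"][:,:,::-1])
np.savez("pics/w1.npz",p=p,R=R.as_matrix(),mount=f["mount"],mtx=f["mtx"])
E
```

```text
[598.83999681   9.21765406 411.12513843] [ 3.14033668 -0.00384687  1.67233207] [-0.42572977  0.87813374 -0.26450816]
[[0.0, -0.96, -0.279, 69.943], [1.0, 0.0, 0.0, 0.044], [-0.0, -0.279, 0.96, -142.983], [0.0, 0.0, 0.0, 1.0]] [[294.0594868417011, 0.0, 278.3626722521955], [0.0, 294.0594868417011, 210.4119238737839], [0.0, 0.0, 1.0]]
```

View pics/w1.png

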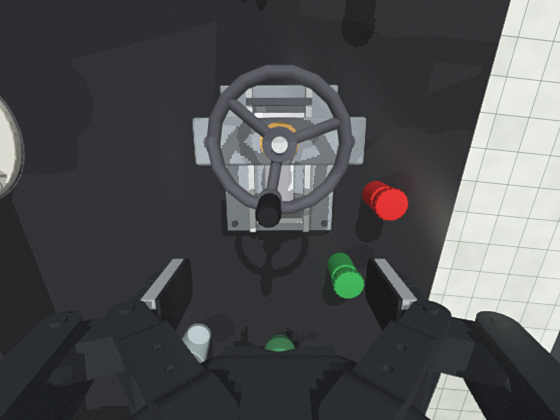

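The wrist view shows the hub at (280,145), the handle top at (268,214) and its foot at (270,197), and the rim spanning 208 to 352 by 66 to 213.

```bash
cat >> h.py <<'E'
def wray(w,px,z):
    T=np.eye(4);T[:3,:3]=w["R"];T[:3,3]=w["p"];M=T@w["mount"]
    d=M[:3,:3]@np.linalg.solve(w["mtx"],[px[0],px[1],1.]);c=M[:3,3];return c+d*(z-c[2])/d[2]
E
python3 - <<'E'
from h import *
w=np.load("pics/w1.npz")
for z in(252,256):
    h=wray(w,(280,145),z);print(z,"hub",h.round(1),"rim L R T B",*[wray(w,q,z-5).round(1)[:2] for q in((208,145),(352,145),(280,66),(278,213))])
for z in(306,310):print("handle top",wray(w,(268,214),z).round(1))
E
```

```text
252 hub [595.6  60.5 252. ] rim L R T B [522.5  52.8] [668.9  67.7] [588.1 133.5] [601.  -12.1]
256 hub [595.6  60.7 256. ] rim L R T B [523.4  53.1] [667.9  67.8] [588.1 132.8] [600.9 -10.9]
handle top [590.5   3.4 306. ]
handle top [590.5   4.6 310. ]
```

```bash
sed -i 's/\[594.,62.,0.\]/[595.5,61.,0.]/' h.py; python3 - <<'E'
from h import *
p,R,s=now()
plan(p,R,[((589.5,1.5,340),tool(0)),((589.5,1.5,270),tool(0))])
E
```

```text
dp [-0.08 -0.26  1.77] rot [ 0.01 -0.01  0.01] rows>= 1.7
dp [0.   0.   1.75] rot [0. 0. 0.] rows>= 1.7
```

{"fn": "play_rows", "kwargs": {"dp": [[-0.04,-0.13,0.88],[-0.08,-0.26,1.77],[-0.08,-0.26,1.77],[-0.08,-0.26,1.77]], "rot": [[0,0,0],[0,0,0],[0,0,0],[0,0,0]]}}

```text
clock: 8.22
eef_pos: [588.7, -0.4, 338.8]
tcp_rot: [-3.139, -0.001, 1.668]
contact_force: [0.6, 0.1, 0.7]
opening: 1.004
grasp_force: 0.0
```

```bash
python3 - <<'E'
from h import *
p,R,s=now();print(p)
from rig import optics
import cv2
f=optics.grab_frame("wrist");cv2.imwrite("pics/w2.png",f["color"][:,:,::-1][100:420])
p,R,s=now();print(p,R.as_euler("xyz"))
plan(p,R,[((589.5,1.5,270),tool(0))])
E
```

```text
[ 5.88681499e+02 -3.63285059e-01  3.38770919e+02]
[ 5.90088549e+02 -1.34241884e-01  3.40813308e+02] [ 3.14044249e+00 -9.69576569e-04  1.66835958e+00]
dp [ 0.04 -0.01  1.77] rot [ 0.01 -0.01 -0.02] rows>= 1.7
```

View pics/w2.png

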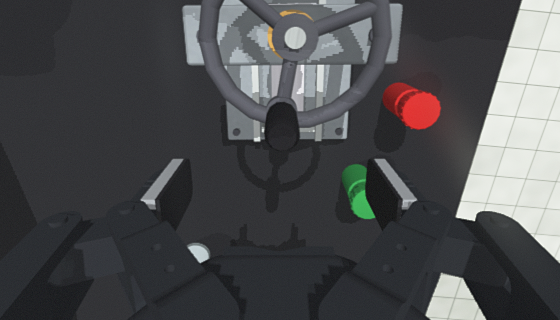

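The handle at (282,135) in the crop sits midway between the pads. I'll descend and grip.

{"fn": "play_rows", "kwargs": {"dp": [[0.01,0,0.6],[0.03,0,1.2],[0.04,-0.01,1.77],[0.04,-0.01,1.77],[0.04,-0.01,1.77]], "rot": [[0,0,0],[0,0,0],[0,0,0],[0,0,0],[0,0,0]]}}

```text
clock: 8.68
eef_pos: [590.0, 2.1, 270.4]
tcp_rot: [3.14, -0.001, 1.669]
contact_force: [-0.4, 0.5, 1.0]
opening: 0.998
grasp_force: 0.0
```

{"fn": "play_rows", "kwargs": {"dp": [[0,0,0],[0,0,0],[0,0,0],[0,0,0],[0,0,0]], "rot": [[0,0,0],[0,0,0],[0,0,0],[0,0,0],[0,0,0]], "fingers": 0, "grip_force": 60}}

```text
clock: 9.1
eef_pos: [589.3, 2.4, 269.6]
tcp_rot: [3.14, -0.001, 1.67]
contact_force: [0.9, -0.5, 0.1]
opening: 0.303
grasp_force: 0.0
```

{"fn": "play_rows", "kwargs": {"dp": [[0,0,0],[0,0,0],[0,0,0],[0,0,0],[0,0,0]], "rot": [[0,0,0],[0,0,0],[0,0,0],[0,0,0],[0,0,0]]}}

```text
clock: 9.52
eef_pos: [589.4, 2.5, 269.8]
tcp_rot: [3.139, -0.001, 1.67]
contact_force: [-1.1, 0.6, 6.6]
opening: 0.264
grasp_force: 58.6
```

```bash
python3 - <<'E'
from h import *
from rig import optics
import cv2
p,R,s=now();print(p,R.as_euler("xyz"),np.round(s["contact_force"],1),s["opening"],s["grasp_force"])
f=optics.grab_frame("wrist");cv2.imwrite("pics/w3.png",f["color"][:,:,::-1][100:420])
np.savez("pics/w3.npz",p=p,R=R.as_matrix(),mount=f["mount"],mtx=f["mtx"])
E
```

```text
[589.4201113    2.48786593 269.82719245] [ 3.13935749e+00 -8.73014124e-04  1.66971502e+00] [-1.1  0.6  6.6] 0.2642200759691482 58.6277539221706
```

View pics/w3.png

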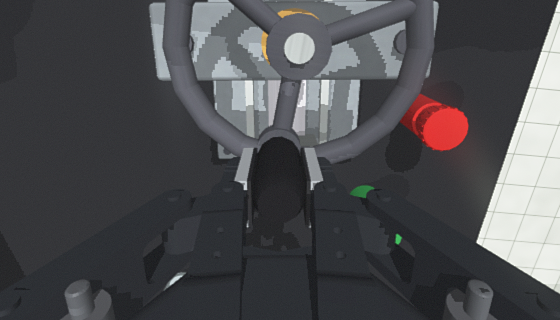

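Gripped, with the handle between the pads and 58.6 N of grip. Next I tabulate the winding arc.

```bash
cat >> h.py <<'E'
C=np.array([595.6,62.2]);A0=np.arctan2(2.5-62.2,589.4-595.6);Rt=tool(0)
def arc(t):   # TCP at winding angle t deg since grasp
    a=A0-np.radians(t);return np.array([C[0]+60*np.cos(a),C[1]+60*np.sin(a),269.8-t*16/360])
def calls(ends,n=5,start=0):
    t0=start
    for e in ends:
        print(t0,"->",e,[Rt.inv().apply(arc(t0+(e-t0)*k/n)-arc(t0)).__truediv__(40).round(2).tolist() for k in range(1,n+1)]);t0=e
def force():
    p,R,s=now();th=np.degrees(A0-np.arctan2(p[1]-C[1],p[0]-C[0]))%360;a=A0-np.radians(th)
    F=np.array(s["contact_force"]);r=np.array([np.cos(a),np.sin(a)]);t=np.array([np.sin(a),-np.cos(a)])
    print("theta",th.round(1),"r",np.hypot(*(p[:2]-C)).round(1),"z",p[2].round(1),"tang",(F[:2]@t).round(1),"rad",(F[:2]@r).round(1),"Fz",F[2].round(1))
E
python3 - <<'E'
from h import *
force();calls([40,80])
calls([95,110,125,140,155,170,185,200],start=80)
E
```

```text
theta 360.0 r 60.0 z 269.8 tang 0.6 rad 0.0 Fz 5.5
0 -> 40 [[0.06, -0.2, 0.01], [0.14, -0.39, 0.02], [0.25, -0.57, 0.03], [0.38, -0.73, 0.04], [0.54, -0.87, 0.04]]
40 -> 80 [[0.17, -0.12, 0.01], [0.36, -0.21, 0.02], [0.56, -0.28, 0.03], [0.76, -0.31, 0.04], [0.97, -0.32, 0.04]]
80 -> 95 [[0.08, 0.0, 0.0], [0.16, 0.01, 0.01], [0.23, 0.03, 0.01], [0.31, 0.04, 0.01], [0.39, 0.06, 0.02]]
95 -> 110 [[0.07, 0.02, 0.0], [0.15, 0.05, 0.01], [0.22, 0.08, 0.01], [0.29, 0.12, 0.01], [0.36, 0.16, 0.02]]
110 -> 125 [[0.07, 0.04, 0.0], [0.13, 0.09, 0.01], [0.19, 0.14, 0.01], [0.25, 0.19, 0.01], [0.3, 0.25, 0.02]]
125 -> 140 [[0.05, 0.06, 0.0], [0.1, 0.12, 0.01], [0.15, 0.18, 0.01], [0.19, 0.25, 0.01], [0.23, 0.32, 0.02]]
140 -> 155 [[0.04, 0.07, 0.0], [0.07, 0.14, 0.01], [0.1, 0.22, 0.01], [0.12, 0.29, 0.01], [0.14, 0.37, 0.02]]
155 -> 170 [[0.02, 0.08, 0.0], [0.03, 0.15, 0.01], [0.04, 0.23, 0.01], [0.04, 0.31, 0.01], [0.04, 0.39, 0.02]]
170 -> 185 [[-0.0, 0.08, 0.0], [-0.01, 0.16, 0.01], [-0.03, 0.23, 0.01], [-0.04, 0.31, 0.01], [-0.06, 0.39, 0.02]]
185 -> 200 [[-0.02, 0.07, 0.0], [-0.05, 0.15, 0.01], [-0.08, 0.22, 0.01], [-0.12, 0.29, 0.01], [-0.16, 0.36, 0.02]]
```

{"fn": "play_rows", "kwargs": {"dp": [[0.06,-0.2,0.01],[0.14,-0.39,0.02],[0.25,-0.57,0.03],[0.38,-0.73,0.04],[0.54,-0.87,0.04]], "rot": [[0,0,0],[0,0,0],[0,0,0],[0,0,0],[0,0,0]]}}

```text
clock: 9.98
eef_pos: [552.8, 19.1, 268.1]
tcp_rot: [3.139, 0.002, 1.67]
contact_force: [2.3, -6.6, 2.1]
opening: 0.262
grasp_force: 59.7
```

```bash
python3 -c "
from h import *
force()"
```

```text
theta 38.9 r 60.7 z 268.1 tang -6.3 rad 3.1 Fz 2.1
```

{"fn": "play_rows", "kwargs": {"dp": [[0.17,-0.12,0.01],[0.36,-0.21,0.02],[0.56,-0.28,0.03],[0.76,-0.31,0.04],[0.97,-0.32,0.04]], "rot": [[0,0,0],[0,0,0],[0,0,0],[0,0,0],[0,0,0]]}}

```text
clock: 10.4
eef_pos: [534.7, 56.8, 266.3]
tcp_rot: [-3.141, 0.001, 1.67]
contact_force: [-3.1, -5.4, 3.6]
opening: 0.264
grasp_force: 59.9
```

{"fn": "play_rows", "kwargs": {"dp": [[0.08,0,0],[0.16,0.01,0.01],[0.23,0.03,0.01],[0.31,0.04,0.01],[0.39,0.06,0.02]], "rot": [[0,0,0],[0,0,0],[0,0,0],[0,0,0],[0,0,0]]}}

```text
clock: 10.82
eef_pos: [535.5, 73.0, 265.5]
tcp_rot: [-3.14, 0.0, 1.67]
contact_force: [-7.8, -4.1, 11.0]
opening: 0.263
grasp_force: 60.6
```

```bash
python3 -c "
from h import *
force()"
```

```text
theta 94.3 r 61.1 z 265.5 tang -5.4 rad 6.9 Fz 11.0
```

```bash
python3 - <<'E'
import h
from h import *
o=arc(95)
s=open('h.py').read().replace("C=np.array([595.6,62.2]);A0=np.arctan2(2.5-62.2,589.4-595.6)","C=np.array([594.4,62.2]);A0=np.arctan2(2.5-62.2,589.4-595.6)").replace("269.8-t","270.6-t");open('h.py','w').write(s)
h.C=np.array([594.4,62.2])
n=arc(95);n[2]+=.8;print("fix",(Rt.inv().apply(n-o)/40).round(2))
calls([110,125,140,155,170,185,200,215,230],start=95)
E
```

```text
fix [ 0.   -0.03 -0.02]
95 -> 110 [[0.07, 0.02, 0.0], [0.15, 0.05, 0.01], [0.22, 0.08, 0.01], [0.29, 0.12, 0.01], [0.36, 0.16, 0.02]]
110 -> 125 [[0.07, 0.04, 0.0], [0.13, 0.09, 0.01], [0.19, 0.14, 0.01], [0.25, 0.19, 0.01], [0.3, 0.25, 0.02]]
125 -> 140 [[0.05, 0.06, 0.0], [0.1, 0.12, 0.01], [0.15, 0.18, 0.01], [0.19, 0.25, 0.01], [0.23, 0.32, 0.02]]
140 -> 155 [[0.04, 0.07, 0.0], [0.07, 0.14, 0.01], [0.1, 0.22, 0.01], [0.12, 0.29, 0.01], [0.14, 0.37, 0.02]]
155 -> 170 [[0.02, 0.08, 0.0], [0.03, 0.15, 0.01], [0.04, 0.23, 0.01], [0.04, 0.31, 0.01], [0.04, 0.39, 0.02]]
170 -> 185 [[-0.0, 0.08, 0.0], [-0.01, 0.16, 0.01], [-0.03, 0.23, 0.01], [-0.04, 0.31, 0.01], [-0.06, 0.39, 0.02]]
185 -> 200 [[-0.02, 0.07, 0.0], [-0.05, 0.15, 0.01], [-0.08, 0.22, 0.01], [-0.12, 0.29, 0.01], [-0.16, 0.36, 0.02]]
200 -> 215 [[-0.04, 0.07, 0.0], [-0.09, 0.13, 0.01], [-0.14, 0.19, 0.01], [-0.19, 0.25, 0.01], [-0.25, 0.3, 0.02]]
215 -> 230 [[-0.06, 0.05, 0.0], [-0.12, 0.1, 0.01], [-0.18, 0.15, 0.01], [-0.25, 0.19, 0.01], [-0.32, 0.23, 0.02]]
```

{"fn": "play_rows", "kwargs": {"dp": [[0.07,-0.01,-0.02],[0.15,0.02,-0.01],[0.22,0.05,-0.01],[0.29,0.09,-0.01],[0.36,0.13,0]], "rot": [[0,0,0],[0,0,0],[0,0,0],[0,0,0],[0,0,0]]}}

```text
clock: 11.23
eef_pos: [540.0, 87.6, 265.0]
tcp_rot: [-3.142, 0.001, 1.67]
contact_force: [-1.7, -4.6, 4.8]
opening: 0.265
grasp_force: 60.5
```

{"fn": "play_rows", "kwargs": {"dp": [[0.07,0.04,0],[0.13,0.09,0.01],[0.19,0.14,0.01],[0.25,0.19,0.01],[0.3,0.25,0.02]], "rot": [[0,0,0],[0,0,0],[0,0,0],[0,0,0],[0,0,0]]}}

```text
clock: 11.65
eef_pos: [548.4, 100.8, 264.3]
tcp_rot: [-3.141, 0.0, 1.67]
contact_force: [-4.8, -2.4, 5.3]
opening: 0.261
grasp_force: 60.8
```

{"fn": "play_rows", "kwargs": {"dp": [[0.05,0.06,0],[0.1,0.12,0.01],[0.15,0.18,0.01],[0.19,0.25,0.01],[0.23,0.32,0.02]], "rot": [[0,0,0],[0,0,0],[0,0,0],[0,0,0],[0,0,0]]}}

```text
clock: 12.07
eef_pos: [560.1, 111.5, 263.6]
tcp_rot: [-3.141, -0.0, 1.67]
contact_force: [-5.5, -1.9, 7.2]
opening: 0.261
grasp_force: 60.9
```

```bash
python3 -c "
from h import *
force()"
```

```text
theta 139.3 r 60.0 z 263.6 tang -5.6 rad 1.6 Fz 7.2
```

Still free at about 5.5 N tangential. Next is 140 to 185.

{"fn": "play_rows", "kwargs": {"dp": [[0.04,0.07,0],[0.07,0.14,0],[0.1,0.22,0],[0.12,0.29,0.01],[0.14,0.37,0.01]], "rot": [[0,0,0],[0,0,0],[0,0,0],[0,0,0],[0,0,0]]}}

```text
clock: 12.48
eef_pos: [574.0, 118.7, 263.0]
tcp_rot: [-3.14, -0.001, 1.67]
contact_force: [-4.9, -0.5, 3.6]
opening: 0.261
grasp_force: 60.7
```

{"fn": "play_rows", "kwargs": {"dp": [[0.02,0.08,0],[0.03,0.15,0.01],[0.04,0.23,0.01],[0.04,0.31,0.01],[0.04,0.39,0.02]], "rot": [[0,0,0],[0,0,0],[0,0,0],[0,0,0],[0,0,0]]}}

```text
clock: 12.9
eef_pos: [589.5, 122.1, 262.3]
tcp_rot: [-3.14, -0.001, 1.67]
contact_force: [-5.6, 0.0, 5.2]
opening: 0.265
grasp_force: 60.7
```

{"fn": "play_rows", "kwargs": {"dp": [[0,0.08,0],[-0.01,0.16,0],[-0.03,0.23,0.01],[-0.04,0.31,0.01],[-0.06,0.39,0.01]], "rot": [[0,0,0],[0,0,0],[0,0,0],[0,0,0],[0,0,0]]}}

```text
clock: 13.32
eef_pos: [605.1, 121.4, 261.6]
tcp_rot: [-3.14, -0.001, 1.67]
contact_force: [-5.7, 0.5, 2.5]
opening: 0.263
grasp_force: 60.6
```

```bash
python3 -c "
from h import *
force()"
```

```text
theta 184.3 r 60.1 z 261.6 tang -5.7 rad -0.5 Fz 2.5
```

{"fn": "play_rows", "kwargs": {"dp": [[-0.02,0.07,0],[-0.05,0.15,0.01],[-0.08,0.22,0.01],[-0.12,0.29,0.01],[-0.16,0.36,0.02]], "rot": [[0,0,0],[0,0,0],[0,0,0],[0,0,0],[0,0,0]]}}

```text
clock: 13.73
eef_pos: [620.1, 116.5, 260.9]
tcp_rot: [-3.14, -0.002, 1.67]
contact_force: [-5.2, 1.0, 4.6]
opening: 0.262
grasp_force: 60.6
```

{"fn": "play_rows", "kwargs": {"dp": [[-0.04,0.07,0],[-0.09,0.13,0.01],[-0.14,0.19,0.01],[-0.19,0.25,0.01],[-0.25,0.3,0.02]], "rot": [[0,0,0],[0,0,0],[0,0,0],[0,0,0],[0,0,0]]}}

```text
clock: 14.15
eef_pos: [633.3, 108.0, 260.3]
tcp_rot: [-3.141, -0.002, 1.67]
contact_force: [-4.1, 2.9, 4.7]
opening: 0.265
grasp_force: 60.7
```

{"fn": "play_rows", "kwargs": {"dp": [[-0.06,0.05,0],[-0.12,0.1,0],[-0.18,0.15,0.01],[-0.25,0.19,0.01],[-0.32,0.23,0.01]], "rot": [[0,0,0],[0,0,0],[0,0,0],[0,0,0],[0,0,0]]}}

```text
clock: 14.57
eef_pos: [643.7, 96.4, 259.7]
tcp_rot: [-3.141, -0.003, 1.67]
contact_force: [-4.0, 3.3, 0.9]
opening: 0.265
grasp_force: 60.5
```

```bash
python3 -c "
from h import *
force();o=arc(230);calls([245,260,275,290,305,320,335,350,365,380],start=230)
p,R,s=now();print('cmd-measured',(o-p).round(1))"
```

```text
theta 229.3 r 60.0 z 259.7 tang -5.0 rad -1.4 Fz 0.9
230 -> 245 [[-0.07, 0.04, 0.0], [-0.14, 0.07, 0.01], [-0.22, 0.1, 0.01], [-0.29, 0.12, 0.01], [-0.37, 0.14, 0.02]]
245 -> 260 [[-0.08, 0.02, 0.0], [-0.15, 0.03, 0.01], [-0.23, 0.04, 0.01], [-0.31, 0.04, 0.01], [-0.39, 0.04, 0.02]]
260 -> 275 [[-0.08, -0.0, 0.0], [-0.16, -0.01, 0.01], [-0.23, -0.03, 0.01], [-0.31, -0.04, 0.01], [-0.39, -0.06, 0.02]]
275 -> 290 [[-0.07, -0.02, 0.0], [-0.15, -0.05, 0.01], [-0.22, -0.08, 0.01], [-0.29, -0.12, 0.01], [-0.36, -0.16, 0.02]]
290 -> 305 [[-0.07, -0.04, 0.0], [-0.13, -0.09, 0.01], [-0.19, -0.14, 0.01], [-0.25, -0.19, 0.01], [-0.3, -0.25, 0.02]]
305 -> 320 [[-0.05, -0.06, 0.0], [-0.1, -0.12, 0.01], [-0.15, -0.18, 0.01], [-0.19, -0.25, 0.01], [-0.23, -0.32, 0.02]]
320 -> 335 [[-0.04, -0.07, 0.0], [-0.07, -0.14, 0.01], [-0.1, -0.22, 0.01], [-0.12, -0.29, 0.01], [-0.14, -0.37, 0.02]]
335 -> 350 [[-0.02, -0.08, 0.0], [-0.03, -0.15, 0.01], [-0.04, -0.23, 0.01], [-0.04, -0.31, 0.01], [-0.04, -0.39, 0.02]]
350 -> 365 [[0.0, -0.08, 0.0], [0.01, -0.16, 0.01], [0.03, -0.23, 0.01], [0.04, -0.31, 0.01], [0.06, -0.39, 0.02]]
365 -> 380 [[0.02, -0.07, 0.0], [0.05, -0.15, 0.01], [0.08, -0.22, 0.01], [0.12, -0.29, 0.01], [0.16, -0.36, 0.02]]
cmd-measured [ 0.4 -0.6  0.7]
```

{"fn": "play_rows", "kwargs": {"dp": [[-0.07,0.04,0],[-0.14,0.07,0],[-0.22,0.1,0],[-0.29,0.12,0.01],[-0.37,0.14,0.01]], "rot": [[0,0,0],[0,0,0],[0,0,0],[0,0,0],[0,0,0]]}}

```text
clock: 14.98
eef_pos: [650.9, 82.5, 259.1]
tcp_rot: [-3.141, -0.003, 1.67]
contact_force: [-2.1, 5.6, -1.0]
opening: 0.261
grasp_force: 60.2
```

{"fn": "play_rows", "kwargs": {"dp": [[-0.08,0.02,0],[-0.15,0.03,0.01],[-0.23,0.04,0.01],[-0.31,0.04,0.01],[-0.39,0.04,0.02]], "rot": [[0,0,0],[0,0,0],[0,0,0],[0,0,0],[0,0,0]]}}

```text
clock: 15.4
eef_pos: [654.2, 67.2, 258.4]
tcp_rot: [3.142, -0.003, 1.67]
contact_force: [-2.7, 4.1, 1.8]
opening: 0.265
grasp_force: 60.4
```

{"fn": "play_rows", "kwargs": {"dp": [[-0.08,0,0],[-0.16,-0.01,0.01],[-0.23,-0.03,0.01],[-0.31,-0.04,0.01],[-0.39,-0.06,0.02]], "rot": [[0,0,0],[0,0,0],[0,0,0],[0,0,0],[0,0,0]]}}

```text
clock: 15.82
eef_pos: [653.5, 51.5, 257.7]
tcp_rot: [3.141, -0.003, 1.67]
contact_force: [-2.7, 6.1, 3.4]
opening: 0.26
grasp_force: 60.4
```

```bash
python3 -c "
from h import *
force()"
```

```text
theta 274.3 r 60.0 z 257.7 tang -5.5 rad -3.8 Fz 3.4
```

{"fn": "play_rows", "kwargs": {"dp": [[-0.07,-0.02,0],[-0.15,-0.05,0],[-0.22,-0.08,0.01],[-0.29,-0.12,0.01],[-0.36,-0.16,0.01]], "rot": [[0,0,0],[0,0,0],[0,0,0],[0,0,0],[0,0,0]]}}

```text
clock: 16.23
eef_pos: [649.0, 37.2, 257.2]
tcp_rot: [3.14, -0.004, 1.67]
contact_force: [2.2, 10.0, -2.6]
opening: 0.261
grasp_force: 59.9
```

{"fn": "play_rows", "kwargs": {"dp": [[-0.07,-0.04,0],[-0.13,-0.09,0.01],[-0.19,-0.14,0.01],[-0.25,-0.19,0.01],[-0.3,-0.25,0.02]], "rot": [[0,0,0],[0,0,0],[0,0,0],[0,0,0],[0,0,0]]}}

```text
clock: 16.65
eef_pos: [641.1, 24.5, 256.5]
tcp_rot: [3.138, -0.004, 1.67]
contact_force: [4.9, 10.1, -1.8]
opening: 0.264
grasp_force: 60.0
```

{"fn": "play_rows", "kwargs": {"dp": [[-0.05,-0.06,0],[-0.1,-0.12,0.01],[-0.15,-0.18,0.01],[-0.19,-0.25,0.01],[-0.23,-0.32,0.02]], "rot": [[0,0,0],[0,0,0],[0,0,0],[0,0,0],[0,0,0]]}}

```text
clock: 17.07
eef_pos: [629.8, 13.8, 255.8]
tcp_rot: [3.137, -0.004, 1.67]
contact_force: [6.1, 8.3, -1.0]
opening: 0.264
grasp_force: 60.0
```

```bash
python3 -c "
from h import *
force()"
```

```text
theta 317.9 r 60.0 z 255.8 tang -9.8 rad -3.1 Fz -1.0
```

Tangential force jumped from 5.5 to 10 N between θ=274° and 289°, so contact is at about 281°. I'm at 318° and the target is about 371°.

{"fn": "play_rows", "kwargs": {"dp": [[-0.04,-0.07,0],[-0.07,-0.14,0.01],[-0.1,-0.22,0.01],[-0.12,-0.29,0.01],[-0.14,-0.37,0.02]], "rot": [[0,0,0],[0,0,0],[0,0,0],[0,0,0],[0,0,0]]}}

```text
clock: 17.48
eef_pos: [616.2, 6.4, 255.2]
tcp_rot: [3.136, -0.003, 1.67]
contact_force: [9.0, 5.3, -3.0]
opening: 0.263
grasp_force: 60.0
```

{"fn": "play_rows", "kwargs": {"dp": [[-0.02,-0.08,0],[-0.03,-0.15,0.01],[-0.04,-0.23,0.01],[-0.04,-0.31,0.01],[-0.04,-0.39,0.02]], "rot": [[0,0,0],[0,0,0],[0,0,0],[0,0,0],[0,0,0]]}}

```text
clock: 17.9
eef_pos: [601.2, 2.6, 254.5]
tcp_rot: [3.135, -0.002, 1.67]
contact_force: [10.1, 3.6, -3.3]
opening: 0.261
grasp_force: 59.9
```

{"fn": "play_rows", "kwargs": {"dp": [[0,-0.08,0],[0.01,-0.16,0],[0.03,-0.23,0.01],[0.04,-0.31,0.01],[0.06,-0.39,0.01]], "rot": [[0,0,0],[0,0,0],[0,0,0],[0,0,0],[0,0,0]]}}

```text
clock: 18.32
eef_pos: [585.5, 2.9, 253.9]
tcp_rot: [3.135, -0.001, 1.67]
contact_force: [10.7, 1.7, -7.1]
opening: 0.259
grasp_force: 59.6
```

```bash
python3 -c "
from h import *
force();calls([372],n=4,start=365)"
```

```text
theta 2.6 r 60.0 z 253.9 tang -10.3 rad -3.2 Fz -7.1
365 -> 372 [[0.01, -0.04, 0.0], [0.03, -0.09, 0.0], [0.05, -0.13, 0.01], [0.06, -0.17, 0.01]]
```

{"fn": "play_rows", "kwargs": {"dp": [[0.02,-0.07,0],[0.04,-0.13,0],[0.07,-0.2,0],[0.07,-0.2,0],[0.07,-0.2,0]], "rot": [[0,0,0],[0,0,0],[0,0,0],[0,0,0],[0,0,0]]}}

```text
clock: 18.73
eef_pos: [576.6, 4.9, 253.5]
tcp_rot: [3.137, -0.001, 1.67]
contact_force: [8.4, 0.9, -7.3]
opening: 0.266
grasp_force: 59.6
```

```bash
python3 -c "
from h import *
force()"
```

```text
theta 11.4 r 60.0 z 253.5 tang -7.7 rad -3.3 Fz -7.3
```

At 371.4°, about 90° past contact. I'll ease the residual force, let go and rise.

{"fn": "play_rows", "kwargs": {"dp": [[-0.005,0.02,-0.01],[-0.005,0.02,-0.01]], "rot": [[0,0,0],[0,0,0]]}}

```text
clock: 18.9
eef_pos: [576.6, 4.9, 253.5]
tcp_rot: [3.139, -0.001, 1.67]
contact_force: [6.5, 2.2, -7.4]
opening: 0.261
grasp_force: 59.6
```

{"fn": "play_rows", "kwargs": {"dp": [[0,0,0],[0,0,0],[0,0,0],[0,0,0],[0,0,0]], "rot": [[0,0,0],[0,0,0],[0,0,0],[0,0,0],[0,0,0]], "fingers": 1}}

```text
clock: 19.32
eef_pos: [575.5, 4.5, 254.2]
tcp_rot: [3.141, -0.001, 1.67]
contact_force: [-0.2, -0.0, -0.2]
opening: 0.952
grasp_force: 0.0
```

{"fn": "play_rows", "kwargs": {"dp": [[0,0,0],[0,0,0],[0,0,-0.3],[0,0,-0.9],[0,0,-1.7]], "rot": [[0,0,0],[0,0,0],[0,0,0],[0,0,0],[0,0,0]]}}

```text
clock: 19.73
eef_pos: [574.2, 4.5, 321.6]
tcp_rot: [-3.138, -0.001, 1.67]
contact_force: [1.4, 0.1, 0.3]
opening: 1.003
grasp_force: 0.0
```

{"fn": "play_rows", "kwargs": {"dp": [[0,0,-0.8],[0,0,-1.6],[0,0,-2.4],[-0.5,0,-2.4],[-1,0,-2.4]], "rot": [[0,0,0],[0,0,0],[0,0,0],[0,0,0],[0,0,0]]}}

```text
clock: 20.15
eef_pos: [580.2, -35.3, 421.9]
tcp_rot: [3.135, -0.0, 1.671]
contact_force: [-0.5, 0.1, -0.8]
opening: 1.003
grasp_force: 0.0
```

```bash
python3 - <<'E'
from h import *
from rig import optics
import cv2
p,R,s=now();f=optics.grab_frame("wrist");q=optics.grab_frame("side")
np.savez("pics/w4.npz",p=p,R=R.as_matrix(),mount=f["mount"],mtx=f["mtx"])
o=np.zeros((420,800,3),np.uint8);o[:,:400]=f["color"][:,100:500,::-1];o[:400,400:]=cv2.resize(q["color"][150:350,200:400,::-1],None,fx=2,fy=2)
cv2.imwrite("pics/w4.png",o);print(p,s["contact_force"],s["clock"])
E
```

```text
[580.20577632 -35.25740547 421.90374465] [-0.51592259  0.12165091 -0.76751789] 20.15
```

View pics/w4.png

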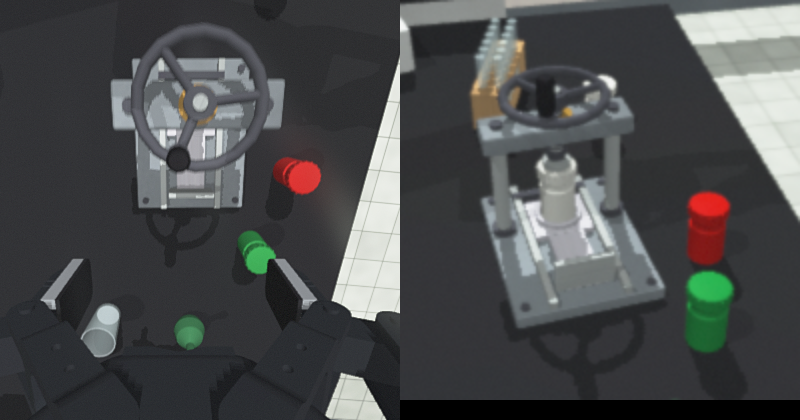

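The side view shows the foot on the cap (558,155), the slide home and the bystanders where they were. The gripper is clear, so I'll hand in.

```bash
python3 -c "
from rig import r
print(r.sign_off())"
```

```text
the job is handed in; nothing more can be done
None
```

The slide is home against its stop, the wheel was wound about 90° past the felt contact (contact placed to within about ±7°), and the vessel is clamped and released with nothing else disturbed; the job is handed in at about 20 s.

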